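# Test a printing-press spring on the studio's spring tester

## Task

Take either one of the two printing-press springs, seat it upright and fully home over the spigot of the tester's plate, press its blue cap straight down until the cap's top is level with the middle of the red band on the height post, not past it, and hold it there for about a second while the dial reads the force; never load the plate beyond the green arc (25 N). Then lift that spring off and set it down gently, upright, near the middle of the green tray if the needle stood in the green arc, or of the orange tray if it stood in the orange, and let go. Leave the other spring, the mug, the palette knife and the clip alone.

Things in the scene. Friction and masses are not known exactly. Their poses are not given: they have to be found in the camera images.
- spring_a: one of two upright captive coil springs that look alike (one sound, one tired: told apart only by force). 70 mm tall unloaded, 150 g: dark steel foot (40 mm diameter, 16 mm high) with a 20 mm diameter, 12 mm deep socket in its underside, 30 mm coils, and on top a grippable blue cap, 34 mm diameter, 12 mm thick. Origin: centre of the foot's underside, z up
- spring_b: the other of two upright captive coil springs that look alike (one sound, one tired: told apart only by force). 70 mm tall unloaded, 150 g: dark steel foot (40 mm diameter, 16 mm high) with a 20 mm diameter, 12 mm deep socket in its underside, 30 mm coils, and on top a grippable blue cap, 34 mm diameter, 12 mm thick. Origin: centre of the foot's underside, z up
- spring_a_top (a point): centre of the top face of spring_a's blue cap. The cap slides straight down towards the foot against the spring (about 2 N to start, then 1.1 N per mm if sound, 0.58 N per mm if tired; 28 mm travel) and comes back when let go
- spring_b_top (a point): centre of the top face of spring_b's blue cap. The cap slides straight down towards the foot against the spring (about 2 N to start, then 1.1 N per mm if sound, 0.58 N per mm if tired; 28 mm travel) and comes back when let go
- tester: spring tester, a fixed grey base 120 x 240 x 30 mm (its x, y, z). Origin on the table under the centre of the spigot; the base reaches 75 mm to -y and 165 mm to +y of it. Load plate over the origin (90 mm in x, 115 mm in y); round dial (94 mm diameter, face up at 52 mm height) 112 mm to its +y side
- seat (a point): centre of the load plate's top face, 48 mm above the table when unloaded, at the foot of a steel spigot 17 mm in diameter and 10 mm high with a tapered top, over which a spring's socket fits; tester's axes. The plate (with spigot and post) is a spring scale: sinks 1 mm for every 2.5 N on it, at most 12.5 mm
- mark (a point): middle of the red band (4 mm high, 11 mm diameter) on the white height post (7 mm diameter, 68 mm tall) that stands on the load plate 55 mm to the tester's -y side of the spigot; the band's middle is 56 mm above the plate's top face and sinks with the plate
- needle (a joint): dial needle, radians clockwise from above from its rest: 0.1 rad per newton on the load plate, the spring's own weight (1.5 N) included. Orange arc 0 to 1.5 rad (tired), green arc 1.5 to 2.5 rad (sound); beyond 2.5 rad is overload
- dial (a point): centre of the dial's face; tester's axes
- max_hand_tip (a point): tip of the dial's loose red maximum hand (38 mm long, 10 g, turns about the dial's centre), 36 mm from the dial's centre. The needle pushes it clockwise, about 0.16 rad ahead of itself, and it stays at the highest reading. At 15 N (where orange meets green) it lies 12.7 mm to the tester's +y side of the dial's centre; less is orange, more is green
- green_tray_floor (a point): centre of the inner floor of the green tray, 110 x 110 mm outside, 22 mm high, 4 mm walls, floor about 5 mm above the table, fixed to the table
- orange_tray_floor (a point): the same for the orange tray
- mug: bystander: white mug, 76 mm diameter, 95 mm tall, origin under its centre
- palette_knife: bystander: palette knife lying flat, 215 mm long along its x, origin near its middle
- board_clip: bystander: steel drawing-board clip, 70 x 30 x 20 mm, origin under its body
- green_tray: the green tray itself; origin under its centre
- orange_tray: the orange tray itself; origin under its centre
Mind the look-alikes: they are no part of the job. What is shaped like the spring_a but yellow is not meant.

How it is judged:
By the outcome, as a careful person would: the job done as asked, in the order asked, and still so for the second after the job is handed in, with the robot touching nothing.
It also fails if it takes over 56 s, if anything falls off the work surface, if the arm or the gripper's body presses on something with over 40 N, if the wrist force passes 120 N, or if a joint passes its speed limit or range.

## Robot

A 7-joint arm with a two-finger parallel gripper is mounted at the origin on the work surface. World frame = base frame: x ahead of the robot, y to its left, z up, the work surface at z = 0. Lengths are in m, angles in rad, forces in N, time in s.
With the tool pointing down it reaches from about 0.425 to 0.875 m from the base axis. Payload 8.4 kg.
Tool frame: the origin (TCP) lies between the finger pads; the fingertips stand arm.tip_reach ahead of it and the grasp point (between the pads) lies 5 mm behind it (arm.tip_reach is the distance from the TCP to the fingertips, in m); z points along the fingers, y is the line along which they close (so a half turn about z gives the same grasp; the last joint's range is limited). The gripper opens to 85 mm and grips with 20 to 120 N. Pads are 22 mm wide; open, the fingers measure 114 mm over their backs; the gripper's body (76 mm by 85 mm) begins 54 mm behind the grasp point. The pads swing forward as they close: fully open they stand 13 mm farther back than shut.
Start: joints at [1.167, 0.333, 0.04, 1.465, -0.013, 1.343, -0.059], TCP at [0.195, -0.62, 0.245] pointing down, gripper open.
Joint ranges: [-2.58, 2.58], [-0.38, 2.09], [-1.3, 1.39], [0.25, 2.4], [-1.5, 4.64], [0.08, 2.09], [-2.65, 2.65]. Speed limits (rad/s): [2.22, 2.22, 2.79, 2.79, 3.14, 3.14, 3.14].

## Interface

Orientations are given as a unit quaternion [x, y, z, w].
In Python, from bench import arm gives the robot as it stands.
- The arm moves only by the tool servo_tool, never from a script. Its argument "steps" is a list of rows, each an object with "dp": the shift along the tool's x, y, z in mm, a list of three; "turn": the turn about the tool's z in degrees. A call has 1 to 12 rows; each row shifts and turns the commanded pose from where the row before left it, along the tool's axes as they then stand; what a row does not reach is not made up. A row lasts 1/8 s, in which the tool goes at most 62.5 mm and 10.7 degrees, less where a joint would pass 70% of its speed; a pose out of reach is approached as far as the arm can. A call is refused whole if a number of a shift passes 62.5 or a number of a turn 10.7, either way. A call with a gripper value outside its range is refused whole. "fingers" is the opening, from 0 (shut) to 1 (fully open), set as the call begins (left out, the last holds). The fingers move at their own pace and stop on an object; "squeeze" is the grip in N (left out, the last holds). Time passes only in rows, so rows that do not move let the fingers close. It gives the time, the measured TCP pose, the force, the opening and the grip force at its end, in the units of the state.
- arm.sense(): the state, without advancing time (a new reading comes with each control period).
- arm.grab_frame(name): name is "scene" or "side" or "wrist"; returns the picture (400x640x3 uint8, red, green, blue); there is no depth.
- arm.calibration(name): a dict with "intrinsics" (3x3 intrinsics, pixels), "dist_coeffs" ([k1, k2, p1, p2, k3] as OpenCV has them; the pictures are not rectified), "pose" (4x4, takes a point from camera to world coordinates); the wrist camera has in their place "hand_eye" (4x4, takes a point from camera to tool coordinates, whose origin is the TCP and whose axes are the flange's). Camera axes: x right, y down, z forward; pixel columns grow to the right and rows downward; lengths in m; the calibration is good to about 2 mm. A picture is of the moment at which its call begins: read the wrist's pose just before it. calibration takes no time and is no camera call.
- arm.close_job(): hands the job in; it is judged then, once.
The state is a dict: "time_s": time; "q": joint angles; "qvel": joint speeds; "tau": joint torques, N m; "ee_pos": TCP position; "orientation": TCP orientation; "force": force on the tool from outside, world axes, zero at the start; "torque": the same for the moment, N m; "grip_width": finger opening in m; "finger_force": force on a finger pad.
Only numpy, scipy, OpenCV 4.12 (cv2) and the standard library are available. Lean on these libraries where they do the work, as an engineer would, in place of code of your own. Each camera call takes 0.05 s, during which the arm holds its last target. There are 200 camera calls.

## Working session

There is one attempt and no reset: what is moved stays moved. The work goes in short steps, Python scripts to look and compute and a tool call to move; the robot and the scene stay as the last step left them, time stands still between calls to the robot, and variables do not carry over. Pictures are saved under pics/ and viewed, at most 11 in all, crops included, and the job is handed in when it is done.

Besides the shell and the picture viewer there is one more tool, called after "Emit:" as name([rows], argument=value, ...), one row to a line, values as JSON. servo_tool: Moves the arm, as the interface text tells. Its arguments: {"type":"object","properties":{"steps":{"type":"array","items":{"type":"object","properties":{"dp":{"type":"array","items":{"type":"number"}},"turn":{"type":"number"}}}},"fingers":{"type":"number"},"squeeze":{"type":"number"}},"required":["steps"]}

```bash
mkdir -p pics; ls
python3 - <<'E'
from bench import arm
import cv2,numpy as np
s=arm.sense();print({k:np.round(v,3) for k,v in s.items()},arm.tip_reach)
ims=[]
for n in("scene","side"):
    im=arm.grab_frame(n);cv2.imwrite(f"pics/{n}0.png",im[:,:,::-1]);ims.append(im)
    c=arm.calibration(n);print(n,c)
print(arm.calibration("wrist"))
E
```

```text
pics
{'time_s': np.float64(0.0), 'q': array([ 1.167,  0.334,  0.04 ,  1.466, -0.013,  1.343, -0.058]), 'qvel': array([ 0.   , -0.001, -0.   ,  0.002,  0.001,  0.   , -0.001]), 'tau': array([ 0.0000e+00, -6.5855e+01,  1.3660e+00, -4.0556e+01,  1.7000e-02,
        1.3000e-02,  0.0000e+00]), 'ee_pos': array([ 0.195, -0.62 ,  0.244]), 'orientation': array([ 0.988,  0.152, -0.   , -0.001]), 'force': array([0.647, 0.336, 0.564]), 'torque': array([0.003, 0.039, 0.005]), 'finger_force': np.float64(0.0), 'grip_width': np.float64(0.085)} 0.014
scene {'intrinsics': array([[424.68336427,   0.        , 314.58844598],
       [  0.        , 424.68336427, 198.38278048],
       [  0.        ,   0.        ,   1.        ]]), 'dist_coeffs': array([0.01660101, 0.        , 0.        , 0.        , 0.        ]), 'pose': array([[-0.61040292,  0.63407245, -0.47472139,  1.03878474],
       [ 0.79207095,  0.49289025, -0.360115  ,  0.34913201],
       [ 0.00564654, -0.59582827, -0.80309201,  0.87127221],
       [ 0.        ,  0.        ,  0.        ,  1.        ]])}
side {'intrinsics': array([[466.48961066,   0.
[... 384 characters left out ...]
.6425164 ,  0.76152975],
       [ 0.        ,  0.        ,  0.        ,  1.        ]])}
{'intrinsics': array([[288.43782423,   0.        , 323.60413377],
       [  0.        , 288.43782423, 195.01320958],
       [  0.        ,   0.        ,   1.        ]]), 'dist_coeffs': array([-0.02324112,  0.        ,  0.        ,  0.        ,  0.        ]), 'hand_eye': array([[-3.43502178e-04, -9.64046908e-01, -2.65731896e-01,
         6.71366675e-02],
       [ 9.99999714e-01, -5.10233944e-04,  5.58410104e-04,
        -1.27513133e-03],
       [-6.73918968e-04, -2.65731628e-01,  9.64046808e-01,
        -1.29441562e-01],
       [ 0.00000000e+00,  0.00000000e+00,  0.00000000e+00,
         1.00000000e+00]])}
```

View pics/scene0.png

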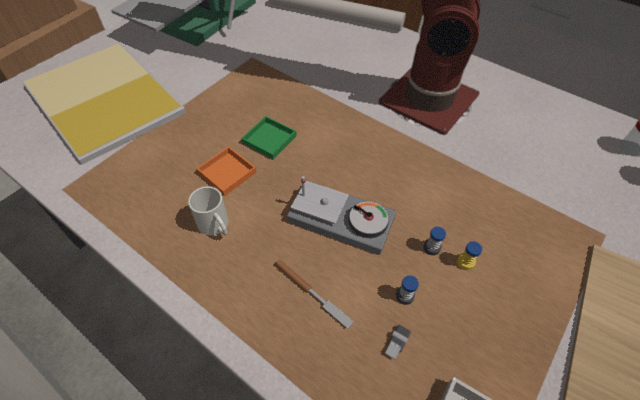

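View pics/side0.png

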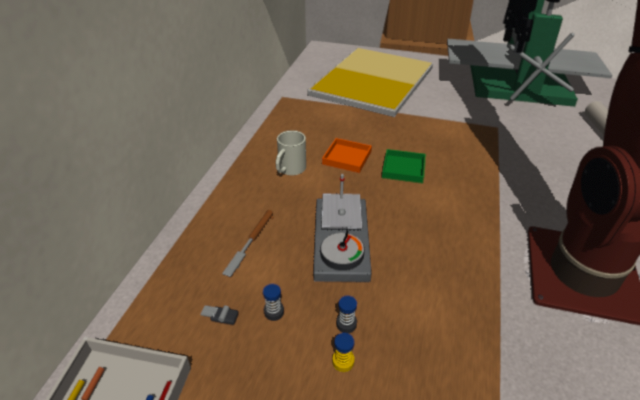

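Candidates by blue cap in the scene view: (437,234) has a dark foot, (409,284) has a dark foot, and (473,249) has a yellow foot, so it is the decoy. The side view shows them at (347,304), (272,292) and (344,342, yellow). The tester's spigot is near (324,202), the dial at (369,217), the green tray at (269,138) and the orange tray at (226,171).

```bash
cat > h.py <<'E'
from bench import arm
import cv2,numpy as np
from scipy.spatial.transform import Rotation as R
def campose(n,s=None):
    c=arm.calibration(n)
    if n!="wrist":return c,c["pose"]
    T=np.eye(4);T[:3,:3]=R.from_quat(s["orientation"]).as_matrix();T[:3,3]=s["ee_pos"]
    return c,T@c["hand_eye"]
def ray(n,uv,s=None):
    c,T=campose(n,s)
    p=cv2.undistortPoints(np.array([[uv]],float),c["intrinsics"],c["dist_coeffs"])[0,0]
    return T[:3,3],T[:3,:3]@np.r_[p,1]
def onz(n,uv,z,s=None):
    o,d=ray(n,uv,s);return (o+d*(z-o[2])/d[2])
def proj(n,P,s=None):
    c,T=campose(n,s);Ti=np.linalg.inv(T)
    return cv2.projectPoints(np.atleast_2d(np.array(P,float)),cv2.Rodrigues(Ti[:3,:3])[0],Ti[:3,3],c["intrinsics"],c["dist_coeffs"])[0][:,0]
def tri(a,b):
    (n1,u1),(n2,u2)=a,b
    o1,d1=ray(n1,u1);o2,d2=ray(n2,u2)
    t=np.linalg.lstsq(np.c_[d1,-d2],o2-o1,rcond=None)[0]
    p,q=o1+t[0]*d1,o2+t[1]*d2
    return (p+q)/2,np.linalg.norm(p-q)
def blobs(im,lo,hi,amin=30):
    m=cv2.inRange(cv2.cvtColor(im,cv2.COLOR_RGB2HSV),lo,hi)
    n,l,st,c=cv2.connectedComponentsWithStats(m)
    return [(c[i].round(1),st[i]) for i in range(1,n) if st[i,4]>=amin],l
E
python3 - <<'E'
from h import *
I={n:cv2.imread(f"pics/{n}0.png")[:,:,::-1].copy() for n in("scene","side")}
np.set_printoptions(precision=4,suppress=True)
cols={"blue":((108,120,40),(125,255,255),.064),"green":((55,120,40),(85,255,255),.011),"orange":((4,180,120),(14,255,255),.011)}
for n in I:
  for k,(lo,hi,z) in cols.items():
    for c,st in blobs(I[n],lo,hi,60)[0]:
      print(n,k,c,st,onz(n,c,z))
print("spigot",tri(("scene",(324,201)),("side",(342,211))))
print("band",tri(("scene",(304,180)),("side",(342,177))))
print("dial",tri(("scene",(369,217)),("side",(343,249))))
a=cv2.resize(I["scene"][120:320,180:500],None,fx=2.5,fy=2.5,interpolation=cv2.INTER_CUBIC)
cv2.imwrite("pics/crop.png",a[:,:,::-1])
E
```

```text
scene blue [437.9 233.4] [431 227  15  14 135] [0.4698 0.2638 0.064 ]
scene blue [473.5 248.4] [466 242  16  14 149] [0.4567 0.343  0.064 ]
scene blue [409.9 283.2] [403 276  15  16 180] [0.6135 0.2752 0.064 ]
scene green [268.6 136.9] [ 242  117   54   42 1263] [ 0.4388 -0.2709  0.011 ]
scene orange [210.3 162. ] [200 155  20  15  69] [ 0.6058 -0.332   0.011 ]
scene orange [245.8 175.9] [236 165  20  20  79] [ 0.5828 -0.2238  0.011 ]
side blue [271.6 292.2] [264 285  16  16 216] [0.6133 0.2767 0.064 ]
side blue [347.1 304.4] [339 296  17  17 237] [0.4703 0.2653 0.064 ]
side blue [343.7 341.9] [335 332  19  21 292] [0.4574 0.3437 0.064 ]
side green [542.1  32.7] [ 525    0   37   60 1188] [-0.0314 -1.4701  0.011 ]
side green [523.2  71.1] [517  60  14  24 171] [ 0.0802 -1.0067  0.011 ]
side green [551.2  91.3] [527  73  49  32 771] [-0.0088 -0.8622  0.011 ]
side green [497.   87.8] [480  78  34  21 458] [ 0.1811 -0.8292  0.011 ]
side green [524.8  97. ] [516  93  20   8  93] [ 0.0874 -0.7867  0.011 ]
side green [403.6 165.7] [ 382  150   43   32 1135] [ 0.4369 -0.267   0.011 ]
side orange [346.  154.5] [ 322  137   50   36 1191] [ 0.6008 -0.2758  0.011 ]
side orange [ 91.9 383.9] [ 83 369  19  30 105] [0.8621 0.517  0.011 ]
spigot (array([0.545 , 0.0028, 0.0498]), np.float64(0.0012095903914274679))
band (array([ 0.5594, -0.0461,  0.108 ]), np.float64(0.0029626560239893987))
dial (array([0.5149, 0.1127, 0.0444]), np.float64(0.00044340495816303367))
```

View pics/crop.png

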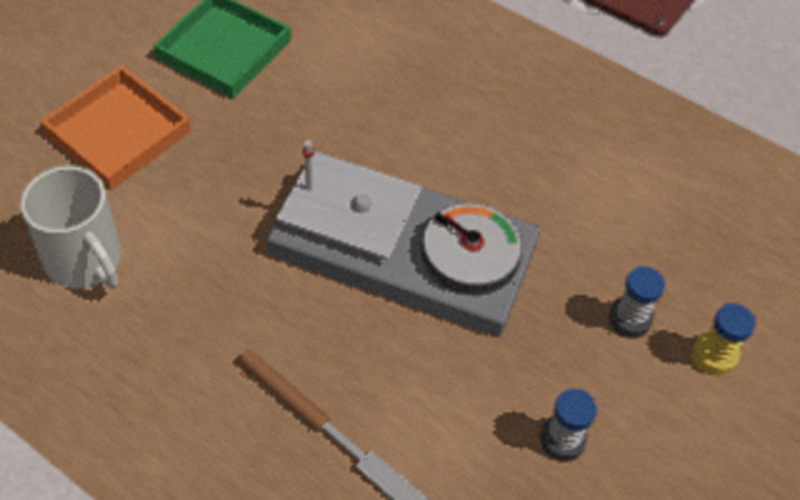

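The enlarged crop confirms that the spring at scene (409,284), crop (575,410), has a dark steel foot and stands alone. Its position is about (0.613, 0.276), and both views agree to 1.5 mm, so I'll use that one. The decoy with the yellow foot is at crop (720,350). The tester's yaw is about 15°. I'll turn first, then hover over the seat.

Emit:
servo_tool([
  {"turn": -9.7},
  {"turn": -9.7},
  {"turn": -9.7},
  {"turn": -9.7},
  {"turn": -9.7},
  {"turn": -9.7},
  {"turn": -9.7},
  {"turn": -9.7},
  {"turn": -9.7},
], fingers=1, squeeze=50)

```text
invalid input
```

Emit:
servo_tool([
  {"dp": [42.6, 41.6, 6]},
  {"dp": [42.6, 41.6, 6]},
  {"dp": [42.6, 41.6, 6]},
  {"dp": [42.6, 41.6, 6]},
  {"dp": [42.6, 41.6, 6]},
  {"dp": [42.6, 41.6, 6]},
  {"dp": [42.6, 41.6, 6]},
  {"dp": [42.6, 41.6, 6]},
  {"dp": [42.6, 41.6, 6]},
  {"dp": [42.6, 41.6, 6]},
  {"dp": [42.6, 41.6, 6]},
  {"dp": [42.6, 41.6, 6]},
])

```text
invalid input
```

Run:
```python
from h import *
import pickle
s=arm.sense();im=arm.grab_frame("wrist");s2=arm.sense()
print(s["ee_pos"],s2["ee_pos"],R.from_quat(s2["orientation"]).as_matrix().round(4),s["time_s"])
pickle.dump((s,im),open("seat.pkl","wb"));cv2.imwrite("pics/w1.png",im[:,:,::-1])
print(proj("wrist",[.545,.003,.058],s))
```

```text
[ 0.194912   -0.61968477  0.24450729] [ 0.19495562 -0.61972444  0.24460793] [[ 9.539e-01  3.001e-01 -5.000e-04]
 [ 3.001e-01 -9.539e-01  1.200e-03]
 [-1.000e-04 -1.300e-03 -1.000e+00]] 0.1
[[-173.58475218 -336.33300846]]
```

View pics/w1.png

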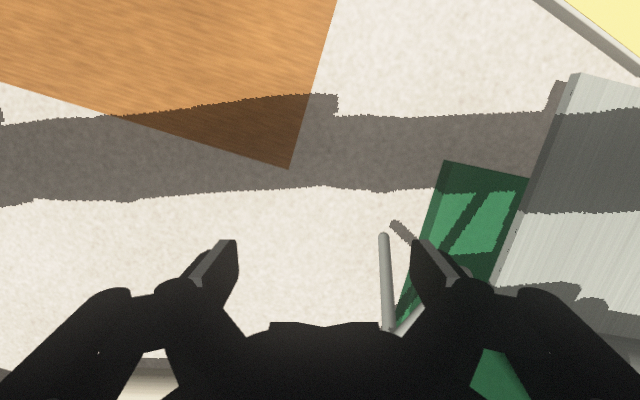

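The move was refused because every row needs both fields. The wrist picture shows only the start area, with the green stand near (460,230). I'll move away from it first, then turn.

Emit:
servo_tool([
  {"dp": [43.4, -40.8, 0], "turn": 0},
  {"dp": [43.4, -40.8, 0], "turn": 0},
  {"dp": [43.4, -40.8, 0], "turn": 0},
  {"dp": [43.4, -40.8, 0], "turn": 0},
  {"dp": [0, 0, 0], "turn": -9.7},
  {"dp": [0, 0, 0], "turn": -9.7},
  {"dp": [0, 0, 0], "turn": -9.7},
  {"dp": [0, 0, 0], "turn": -9.7},
  {"dp": [0, 0, 0], "turn": -9.7},
  {"dp": [0, 0, 0], "turn": -9.7},
  {"dp": [0, 0, 0], "turn": -9.7},
  {"dp": [0, 0, 0], "turn": -9.7},
], fingers=1, squeeze=50)

```text
time_s: 1.65
ee_pos: [0.3115, -0.4121, 0.2451]
orientation: [0.673, 0.74, 0.0, -0.0]
force: [0.4, 0.3, 0.2]
grip_width: 0.0853
finger_force: 0.0
```

Emit:
servo_tool([
  {"dp": [0, 0, 0], "turn": -9.7},
  {"dp": [42.6, 41.6, 9], "turn": 0},
  {"dp": [42.6, 41.6, 9], "turn": 0},
  {"dp": [42.6, 41.6, 9], "turn": 0},
  {"dp": [42.6, 41.6, 9], "turn": 0},
  {"dp": [42.6, 41.6, 9], "turn": 0},
  {"dp": [42.6, 41.6, 9], "turn": 0},
  {"dp": [42.6, 41.6, 9], "turn": 0},
  {"dp": [42.6, 41.6, 9], "turn": 0},
  {"dp": [0, 0, 0], "turn": 0},
])

```text
time_s: 2.9
ee_pos: [0.5473, 0.0076, 0.1725]
orientation: [0.607, 0.794, 0.001, -0.001]
force: [-0.1, -1.0, 0.1]
grip_width: 0.0851
finger_force: 0.0
```

Run:
```python
from h import *
import pickle
s=arm.sense();im=arm.grab_frame("wrist");s2=arm.sense()
print(s["ee_pos"],s2["ee_pos"],R.from_quat(s2["orientation"]).as_matrix().round(4),s["time_s"])
pickle.dump((s,im),open("seat.pkl","wb"));cv2.imwrite("pics/w2.png",im[:,:,::-1])
print(proj("wrist",[.545,.003,.058],s))
```

```text
[0.5472738  0.00761822 0.17245534] [0.54670307 0.00450813 0.17262058] [[-2.589e-01  9.659e-01 -1.300e-03]
 [ 9.659e-01  2.589e-01  1.300e-03]
 [ 1.500e-03 -9.000e-04 -1.000e+00]] 2.9
[[319.91637187 200.82477588]]
```

View pics/w2.png

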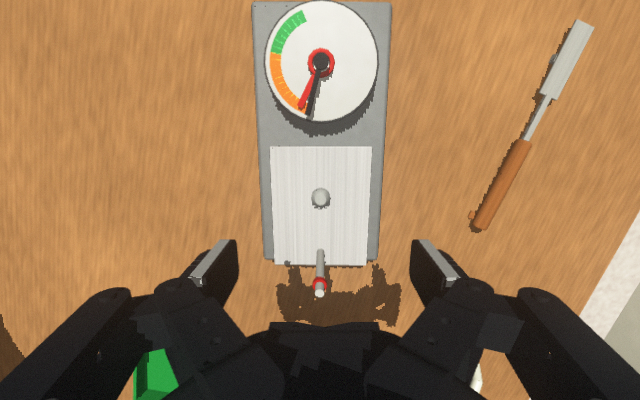

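The wrist view shows the spigot at (320,197), the post and red band at (320,285), the dial at (321,62) and the palette knife well to the right. The tester's edges are parallel to the image columns, so the tool yaw already matches. The arm was still settling, so I'll take the spigot again while it's still.

Run:
```python
from h import *
import pickle
np.set_printoptions(precision=4,suppress=True)
s=arm.sense();im=arm.grab_frame("wrist");s2=arm.sense();print(s["ee_pos"],s2["ee_pos"])
pickle.dump((s,im),open("seat.pkl","wb"))
g=cv2.GaussianBlur(cv2.cvtColor(im,cv2.COLOR_RGB2GRAY),(3,3),0)
c0=proj("wrist",[.545,.003,.053],s)[0].round().astype(int);print(c0)
roi=g[c0[1]-18:c0[1]+18,c0[0]-18:c0[0]+18];bg=np.median(roi)
m=(roi<bg-14).astype(np.uint8);n,l,st,c=cv2.connectedComponentsWithStats(m)
for i in range(1,n):
    if st[i,4]>40:
        u=c[i]+c0-18;box=st[i,:2]+c0-18+(st[i,2:4]-1)/2
        print(st[i],u,onz("wrist",u,.053,s),box,onz("wrist",box,.053,s))
print(bg);[print(''.join('#' if v else '.' for v in r)) for r in m]
b,l=blobs(im,(0,150,100),(8,255,255),20)
for c,st in b+blobs(im,(172,150,100),(180,255,255),20)[0]:print("red",c,st,onz("wrist",c,.104,s))
cv2.imwrite("pics/w3.png",im[:,:,::-1])
```

```text
[0.5467 0.0045 0.1726] [0.5464 0.0025 0.1728]
[322 196]
[  8   6  21  23 374] [322.1765 195.107 ] [0.5453 0.0039 0.053 ] [322. 195.] [0.5451 0.0039 0.053 ]
217.0
....................................
....................................
....................................
....................................
....................................
....................................
...............######...............
.............###########............
............#############...........
...........###############..........
..........#################.........
.........###################........
.........#########.#########........
.........########...########........
.........#########.#########........
.........####################.......
........#####################.......
........##########.##########.......
........#####################.......
.........#########..#########.......
.........#########..#########.......
.........##########.#########.......
.........####################.......
.........###################........
..........##################........
...........################.........
............##############..........
............#############...........
................####................
....................................
....................................
....................................
....................................
....................................
....................................
....................................
red [314.9  71.1] [298  44  38  61 409] [0.5164 0.0958 0.104 ]
red [321.4 278.6] [314 274  15  13  92] [ 0.5587 -0.0475  0.104 ]
```

Emit:
servo_tool([
  {"dp": [41.3, 22.6, 0], "turn": 0},
  {"dp": [41.3, 22.6, 0], "turn": 0},
  {"dp": [41.3, 22.6, 0], "turn": 0},
  {"dp": [41.3, 22.6, 0], "turn": 0},
  {"dp": [41.3, 22.6, 0], "turn": 0},
  {"dp": [41.3, 22.6, 0], "turn": 0},
  {"dp": [0, 0, 0], "turn": 0},
  {"dp": [0, 0, 0], "turn": 0},
  {"dp": [0, 0, 0], "turn": 0},
  {"dp": [0, 0, 0], "turn": 0},
])

```text
time_s: 4.25
ee_pos: [0.615, 0.2747, 0.1736]
orientation: [0.611, 0.791, -0.0, 0.0]
force: [0.2, -0.1, -0.3]
grip_width: 0.0851
finger_force: 0.0
```

```bash
cat >> h.py <<'E'
def cap(z,near,pic=None):
    s=arm.sense();im=arm.grab_frame("wrist")
    if pic:cv2.imwrite(pic,im[:,:,::-1])
    for c,st in blobs(im,(105,110,40),(128,255,255),150)[0]:
        P=onz("wrist",c,z,s)
        if np.hypot(*(P-near)[:2])<.05:
            d=R.from_quat(s["orientation"]).as_matrix().T@(P-s["ee_pos"])
            print("cap",c,st,P.round(4),"tool",(d*1e3).round(1))
    print(s["ee_pos"],R.from_quat(s["orientation"]).as_euler("xyz",degrees=True).round(2),s["force"],s["time_s"])
    return s,im
E
python3 - <<'E'
from h import *
cap(.064,np.array([.6135,.276,0]),"pics/w4.png")
E
```

```text
cap [321.4 196.8] [ 303  177   38   40 1187] [0.6129 0.2749 0.064 ] tool [  0.8  -2.  109.6]
[0.6150411  0.27466006 0.1735668 ] [1.7999e+02 4.0000e-02 1.0465e+02] [ 0.17206928 -0.05290598 -0.33324308] 4.25
```

Emit:
servo_tool([
  {"dp": [0.8, -2, 30], "turn": 0},
  {"dp": [0, 0, 30], "turn": 0},
  {"dp": [0, 0, 30], "turn": 0},
  {"dp": [0, 0, 17], "turn": 0},
  {"dp": [0, 0, 10], "turn": 0},
  {"dp": [0, 0, 0], "turn": 0},
  {"dp": [0, 0, 0], "turn": 0},
  {"dp": [0, 0, 0], "turn": 0},
])

```text
time_s: 5.3
ee_pos: [0.613, 0.2769, 0.0573]
orientation: [0.61, 0.792, 0.001, 0.0]
force: [0.6, 0.2, 0.4]
grip_width: 0.0856
finger_force: 0.0
```

Emit:
servo_tool([
  {"dp": [0, 0, 0], "turn": 0},
  {"dp": [0, 0, 0], "turn": 0},
  {"dp": [0, 0, 0], "turn": 0},
  {"dp": [0, 0, 0], "turn": 0},
  {"dp": [0, 0, 0], "turn": 0},
  {"dp": [0, 0, 0], "turn": 0},
  {"dp": [0, 0, 0], "turn": 0},
  {"dp": [0, 0, 0], "turn": 0},
], fingers=0, squeeze=50)

```text
time_s: 6.3
ee_pos: [0.6126, 0.2766, 0.0564]
orientation: [0.61, 0.792, 0.0, 0.0]
force: [0.4, 0.0, 1.6]
grip_width: 0.0324
finger_force: 49.3
```

Run:
```python
from h import *
cap(.064,np.array([.6135,.276,0]),"pics/w5.png")
```

```text
cap [323.5 269.5] [ 288  232   72   75 4290] [0.613  0.2748 0.064 ] tool [-1.8 -0.  -7.6]
[0.61258635 0.2765942  0.05641716] [ 1.7999e+02 -1.0000e-02  1.0476e+02] [0.44286805 0.01264278 1.5657747 ] 6.3
```

View pics/w5.png

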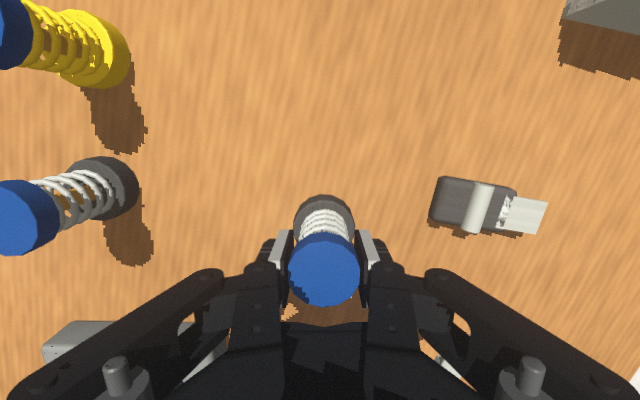

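The cap is held at image (323,269), and the other spring at (20,215) and the clip at (490,205) are untouched. Next I'll lift it and carry it over the seat.

Emit:
servo_tool([
  {"dp": [0, 0, -20], "turn": 0},
  {"dp": [0, 0, -35], "turn": 0},
  {"dp": [0, 0, -40], "turn": 0},
  {"dp": [0, 0, 0], "turn": 0},
  {"dp": [-34.7, -19.6, 0], "turn": 0},
  {"dp": [-35, -19, 0], "turn": 0},
  {"dp": [-35, -19, 0], "turn": 0},
  {"dp": [-35, -19, 0], "turn": 0},
  {"dp": [-35, -19, 0], "turn": 0},
  {"dp": [-35, -19, 0], "turn": 0},
  {"dp": [-35, -20, 0], "turn": 0},
  {"dp": [0, 0, 0], "turn": 0},
])

```text
time_s: 7.85
ee_pos: [0.5436, 0.0016, 0.1509]
orientation: [0.613, 0.79, -0.001, -0.0]
force: [-0.7, 0.3, -1.7]
grip_width: 0.0323
finger_force: 50.3
```

Emit:
servo_tool([
  {"dp": [0, 0, 0], "turn": 0},
  {"dp": [0, 0, 0], "turn": 0},
  {"dp": [0, 0, 0], "turn": 0},
])

```text
time_s: 8.22
ee_pos: [0.5448, 0.0067, 0.1513]
orientation: [0.61, 0.793, 0.0, -0.0]
force: [1.1, -0.7, -0.8]
grip_width: 0.0321
finger_force: 50.3
```

Run:
```python
from h import *
s,im=cap(.158,np.array([.5452,.0039,0]),"pics/w6.png")
I=[arm.grab_frame(n) for n in("scene","side")]
T=[]
for n,i in zip(("scene","side"),I):
    cv2.imwrite(f"pics/{n}1.png",i[:,:,::-1])
    for c,st in blobs(i,(108,120,40),(125,255,255),20)[0]:print(n,c,st,onz(n,c,.158))
    print(n, "spigot top proj",proj(n,[[.5452,.0039,.058],[.5452,.0039,.095]]).round(1))
cr=[cv2.resize(i[y:y+100,x:x+100],(400,400),interpolation=cv2.INTER_CUBIC) for i,(x,y) in zip(I,((275,120),(290,130)))]
cv2.imwrite("pics/c2.png",np.hstack(cr)[:,:,::-1])
```

```text
cap [323.6 269.5] [ 288  232   72   75 4298] [0.5453 0.0045 0.158 ] tool [-2.3  0.  -6.7]
[0.54475147 0.00672351 0.15127003] [-1.8000e+02 -3.0000e-02  1.0486e+02] [ 1.14742747 -0.7031858  -0.82110192] 8.225
scene [331.1 172.1] [329 167   5  11  36] [0.53810797 0.01407754 0.158     ]
scene [437.6 233.3] [431 227  15  14 142] [0.53618463 0.27316655 0.158     ]
scene [473.3 248.5] [466 242  16  14 144] [0.52488858 0.34353621 0.158     ]
scene spigot top proj [[324.3 199. ]
 [324.7 189.5]]
side [342.6 174.4] [336 169  15  12 158] [0.54557251 0.00628112 0.158     ]
side [347.1 304.4] [339 296  17  17 237] [0.45706751 0.33520026 0.158     ]
side [343.7 342. ] [335 332  19  21 291] [0.44587469 0.40324245 0.158     ]
side [149.6 397.5] [147 395   6   5  24] [0.67730157 0.56204843 0.158     ]
side spigot top proj [[341.7 208.8]
 [342.2 196.3]]
```

View pics/c2.png

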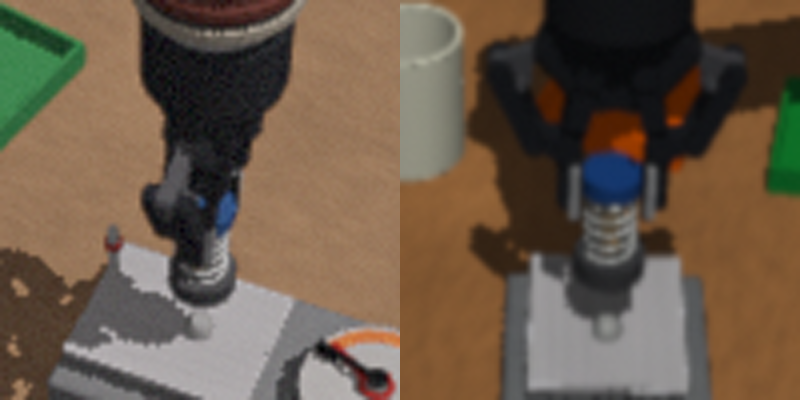

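The side view shows the foot upright and centred over the spigot, with the spigot at crop (608,325) below it. I'll lower it, then continue in small steps while watching the force.

Emit:
servo_tool([
  {"dp": [-0.3, 0, 15], "turn": 0},
  {"dp": [0, 0, 12], "turn": 0},
  {"dp": [0, 0, 6], "turn": 0},
  {"dp": [0, 0, 2], "turn": 0},
  {"dp": [0, 0, 2], "turn": 0},
  {"dp": [0, 0, 2], "turn": 0},
  {"dp": [0, 0, 0], "turn": 0},
  {"dp": [0, 0, 0], "turn": 0},
])

```text
time_s: 9.38
ee_pos: [0.5449, 0.0053, 0.1125]
orientation: [0.61, 0.792, 0.0, 0.0]
force: [0.3, -0.4, -1.2]
grip_width: 0.0323
finger_force: 50.3
```

Emit:
servo_tool([
  {"dp": [0, 0, 2], "turn": 0},
  {"dp": [0, 0, 2], "turn": 0},
  {"dp": [0, 0, 0], "turn": 0},
])

```text
time_s: 9.75
ee_pos: [0.5446, 0.0054, 0.1081]
orientation: [0.61, 0.792, -0.0, -0.0]
force: [-0.2, -0.2, -1.5]
grip_width: 0.0323
finger_force: 50.3
```

Emit:
servo_tool([
  {"dp": [0, 0, 2], "turn": 0},
  {"dp": [0, 0, 1], "turn": 0},
  {"dp": [0, 0, 0], "turn": 0},
  {"dp": [0, 0, 0], "turn": 0},
])

```text
time_s: 10.25
ee_pos: [0.5448, 0.0053, 0.1054]
orientation: [0.61, 0.792, 0.0, 0.0]
force: [-0.8, -0.1, -0.9]
grip_width: 0.0323
finger_force: 50.3
```

Emit:
servo_tool([
  {"dp": [0, 0, 2], "turn": 0},
  {"dp": [0, 0, 2], "turn": 0},
  {"dp": [0, 0, 0], "turn": 0},
  {"dp": [0, 0, 0], "turn": 0},
])

```text
time_s: 10.75
ee_pos: [0.545, 0.0054, 0.1016]
orientation: [0.61, 0.792, 0.0, 0.0]
force: [0.5, -0.2, 1.9]
grip_width: 0.0326
finger_force: 50.5
```

Emit:
servo_tool([
  {"dp": [0, 0, 2], "turn": 0},
  {"dp": [0, 0, 2], "turn": 0},
  {"dp": [0, 0, 0], "turn": 0},
  {"dp": [0, 0, 0], "turn": 0},
])

```text
time_s: 11.25
ee_pos: [0.545, 0.0054, 0.0975]
orientation: [0.61, 0.792, 0.0, 0.0]
force: [1.6, -0.0, 4.1]
grip_width: 0.032
finger_force: 50.6
```

Emit:
servo_tool([
  {"dp": [0, 0, 2], "turn": 0},
  {"dp": [0, 0, 2], "turn": 0},
  {"dp": [0, 0, 0], "turn": 0},
  {"dp": [0, 0, 0], "turn": 0},
])

```text
time_s: 11.75
ee_pos: [0.5451, 0.0054, 0.0937]
orientation: [0.61, 0.792, 0.0, 0.0]
force: [0.9, 0.8, 6.5]
grip_width: 0.0326
finger_force: 50.7
```

Emit:
servo_tool([
  {"dp": [0, 0, 2], "turn": 0},
  {"dp": [0, 0, 1], "turn": 0},
  {"dp": [0, 0, 0], "turn": 0},
  {"dp": [0, 0, 0], "turn": 0},
])

```text
time_s: 12.25
ee_pos: [0.5451, 0.0053, 0.0908]
orientation: [0.61, 0.792, 0.0, 0.0]
force: [-0.8, 0.4, 7.7]
grip_width: 0.0326
finger_force: 50.8
```

Run:
```python
from h import *
s=arm.sense();im=arm.grab_frame("wrist")
cv2.imwrite("pics/w7.png",im[:,:,::-1])
i=arm.grab_frame("side");j=arm.grab_frame("scene")
a=cv2.resize(im[0:400,220:420],(300,600));
b=cv2.resize(i[155:255,300:380],(400,500),interpolation=cv2.INTER_CUBIC)
o=np.zeros((600,700,3),np.uint8);o[:,:300]=a;o[:500,300:]=b
cv2.imwrite("pics/c3.png",o[:,:,::-1])
print(s["ee_pos"],s["force"],s["time_s"])
```

```text
[0.54509022 0.00534372 0.09079525] [-0.84133659  0.43277702  7.73570241] 12.25
```

View pics/c3.png

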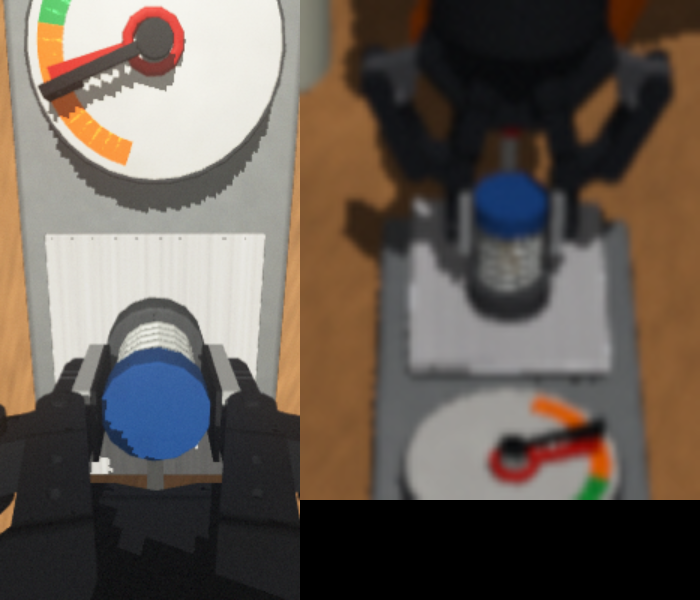

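The needle stands in the orange, and the force slope of about 0.54 N/mm fits the tired spring. The target compression of 14 mm is about 10.1 N at the tool, at TCP z ≈ 0.0857. I'll approach it gently and check it against the band.

Emit:
servo_tool([
  {"dp": [0, 0, 1.5], "turn": 0},
  {"dp": [0, 0, 1.5], "turn": 0},
  {"dp": [0, 0, 1], "turn": 0},
  {"dp": [0, 0, 0.5], "turn": 0},
  {"dp": [0, 0, 0], "turn": 0},
  {"dp": [0, 0, 0], "turn": 0},
  {"dp": [0, 0, 0], "turn": 0},
])

```text
time_s: 13.28
ee_pos: [0.5451, 0.0054, 0.0865]
orientation: [0.61, 0.792, 0.0, 0.0]
force: [-0.7, 0.4, 9.8]
grip_width: 0.0322
finger_force: 50.9
```

```bash
cat > lvl.py <<'E'
from h import *
F=[];Z=[]
for k in range(3):
    s=arm.sense();F.append(s["force"][2]);Z.append(s["ee_pos"][2]);I={n:arm.grab_frame(n) for n in("wrist","side","scene")[k:k+1]}
    for n,im in I.items():
        cv2.imwrite(f"pics/lv_{n}.png",im[:,:,::-1])
        hsv=cv2.cvtColor(im,cv2.COLOR_RGB2HSV)
        if n=="wrist":
            o=proj("wrist",[.5452-.259*.112,.0039+.966*.112,.052],s)[0]
            m=((hsv[...,2]<70)).astype(np.uint8);yy,xx=np.nonzero(m);
            P=np.array([onz("wrist",(x,y),.053,s) for y,x in zip(yy,xx) if 18<np.hypot(x-o[0],y-o[1])<48 and np.hypot(x-o[0],y-o[1])<48])
            D=P[:,:2]-np.array([.5452-.259*.112,.0039+.966*.112]);r=np.hypot(*D.T);D=D[(r>.018)&(r<.036)]
            print("needle world angles deg",np.degrees(np.arctan2(*D.mean(0)[::-1])),len(D))
        else:
            post=np.array([.5452+.259*.055,.0039-.966*.055])
            b=proj(n,[[*post,.0994]])[0]
            m=(cv2.inRange(hsv,(0,110,60),(8,255,255))|cv2.inRange(hsv,(172,110,60),(180,255,255)))
            nn,l,st,c=cv2.connectedComponentsWithStats(m)
            for i in range(1,nn):
                if st[i,4]>3 and np.hypot(*(c[i]-b))<12:print(n,"band",c[i].round(1),st[i],"expected .0994 at",b.round(1))
            for c,st in blobs(im,(108,120,40),(125,255,255),20)[0]:
                if np.hypot(*(c-b))<50:print(n,"cap",c,st,"mid expected",proj(n,[.5452,.0039,.0934])[0].round(1))
print(np.mean(F),np.mean(Z),s["time_s"])
E
python3 lvl.py
```

```text
needle world angles deg -156.67754247941807 3
side cap [341.7 197.1] [335 191  15  13 162] mid expected [342.2 196.9]
scene band [302.5 182.2] [301 181   4   3   8] expected .0994 at [302.9 181.1]
scene cap [329.3 190.7] [328 186   4  10  23] mid expected [324.7 189.9]
9.532196255602512 0.08648745197758267 13.375
```

Emit:
servo_tool([
  {"dp": [0, 0, 0.7], "turn": 0},
  {"dp": [0, 0, 0], "turn": 0},
  {"dp": [0, 0, 0], "turn": 0},
  {"dp": [0, 0, 0], "turn": 0},
])

```text
time_s: 13.92
ee_pos: [0.5451, 0.0054, 0.0858]
orientation: [0.61, 0.792, 0.0, 0.0]
force: [-1.5, -0.6, 10.1]
grip_width: 0.0321
finger_force: 51.0
```

Run:
```python
from h import *
F=[];Z=[]
for k in range(8):
    im=arm.grab_frame("wrist" if k<7 else "side");s=arm.sense();F.append(s["force"][2]);Z.append(s["ee_pos"][2])
    if k==6:w=im
o=proj("wrist",[.5162,.1121,.052],s)[0];print(o,np.mean(F),np.std(F),np.mean(Z),s["time_s"])
x,y=(o-50).round().astype(int);x=max(x,0);y=max(y,0)
a=cv2.resize(w[y:y+110,x:x+110],(500,500),interpolation=cv2.INTER_CUBIC)
cv2.imwrite("pics/dial.png",a[:,:,::-1])
```

```text
[322.01535333  30.16816353] 10.064713965975542 0.2819151603999759 0.08582619993875769 14.325
```

View pics/dial.png

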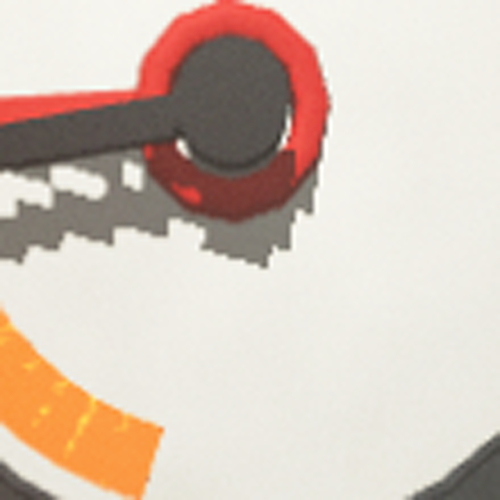

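The hold reads 10.06 N at the tool against 10.12 N expected, at TCP z = 0.0858. The needle is at about 1.16 rad, well inside the orange, with its maximum hand just ahead. I'll hold a little longer and then lift.

Emit:
servo_tool([
  {"dp": [0, 0, 0], "turn": 0},
  {"dp": [0, 0, 0], "turn": 0},
  {"dp": [0, 0, 0], "turn": 0},
  {"dp": [0, 0, 0], "turn": 0},
  {"dp": [0, 0, -6], "turn": 0},
  {"dp": [0, 0, -8], "turn": 0},
  {"dp": [0, 0, -8], "turn": 0},
  {"dp": [0, 0, -10], "turn": 0},
  {"dp": [0, 0, -25], "turn": 0},
  {"dp": [0, 0, -35], "turn": 0},
  {"dp": [0, 0, -25], "turn": 0},
  {"dp": [0, 0, 0], "turn": 0},
])

```text
time_s: 15.82
ee_pos: [0.5454, 0.0054, 0.2037]
orientation: [0.61, 0.792, 0.001, 0.001]
force: [1.0, -0.4, -1.4]
grip_width: 0.0321
finger_force: 50.3
```

Run:
```python
from h import *
np.set_printoptions(precision=4,suppress=True)
for n,cam0 in (("scene",(226,171)),("side",(347,154))):
    im=cv2.imread(f"pics/{n}0.png")[:,:,::-1].copy()
    m=cv2.inRange(cv2.cvtColor(im,cv2.COLOR_RGB2HSV),(3,165,90),(15,255,255))
    w=np.zeros_like(m);cv2.circle(w,cam0,45,255,-1);m=cv2.morphologyEx(m&w,cv2.MORPH_OPEN,np.ones((2,2)))
    nn,l,st,c=cv2.connectedComponentsWithStats(m);i=1+np.argmax(st[1:,4])
    h=cv2.convexHull(np.argwhere(l==i)[:,::-1].astype(np.int32))
    q=cv2.approxPolyN(h,4).reshape(-1,2) if hasattr(cv2,"approxPolyN") else h[:,0]
    W=np.array([onz(n,p,.018)[:2] for p in q])*1e3
    print(n,st[i],q.tolist(),W.round(),W.mean(0),"sides",np.linalg.norm(W-np.roll(W,1,0),axis=1))
print("mug",onz("scene",(208,197),.095),onz("side",(291,139),.095))
s=arm.sense();print(s["ee_pos"],s["force"],s["grip_width"])
```

```text
scene [ 198  148   59   48 1556] [[225, 196], [195, 171], [229, 147], [260, 171]] [[ 666. -215.]
 [ 656. -335.]
 [ 539. -326.]
 [ 551. -201.]] [ 603.2808 -269.3836] sides [115.7571 120.3204 116.7617 125.1901]
side [ 322  138   52   37 1355] [[360, 175], [316, 165], [336, 137], [377, 146]] [[ 541. -184.]
 [ 665. -195.]
 [ 648. -345.]
 [ 523. -332.]] [ 594.3607 -264.1949] sides [148.6114 124.4879 151.0119 125.4301]
mug [ 0.7257 -0.1928  0.095 ] [ 0.7303 -0.1871  0.095 ]
[0.5454 0.0054 0.2037] [ 1.008  -0.3726 -1.3844] 0.03211829621673285
```

Emit:
servo_tool([
  {"dp": [-40, -2.2, 0], "turn": 0},
  {"dp": [-40, -2.2, 0], "turn": 0},
  {"dp": [-40, -2.2, 0], "turn": 0},
  {"dp": [-40, -2.2, 0], "turn": 0},
  {"dp": [-40, -2.2, 0], "turn": 0},
  {"dp": [-40, -2.2, 0], "turn": 0},
  {"dp": [-41, -2, 0], "turn": 0},
  {"dp": [0, 0, 0], "turn": 0},
  {"dp": [0, 0, 0], "turn": 0},
  {"dp": [0, 0, 0], "turn": 0},
  {"dp": [0, 0, 0], "turn": 0},
])

```text
time_s: 17.2
ee_pos: [0.6017, -0.2692, 0.2021]
orientation: [0.61, 0.792, 0.0, -0.0]
force: [0.7, -0.9, -1.1]
grip_width: 0.0323
finger_force: 50.3
```

Run:
```python
from h import *
s,im=cap(.211,np.array([.602,-.272,0]),"pics/w8.png")
I=arm.grab_frame("side");cv2.imwrite("pics/side8.png",I[:,:,::-1])
o=np.zeros((600,640,3),np.uint8);o[:400]=im;o[400:600]=0;o[400:600,:320]=cv2.resize(I[100:200,280:440],(320,200))
cv2.imwrite("pics/c8.png",o[:,:,::-1])
```

```text
cap [323.9 271. ] [ 288  234   72   73 4014] [ 0.6024 -0.271   0.211 ] tool [-1.9  0.1 -8.9]
[ 0.60173674 -0.26924702  0.20213066] [-1.8000e+02 -1.0000e-02  1.0484e+02] [ 0.67720445 -0.9417387  -1.07546459] 17.2
```

View pics/c8.png

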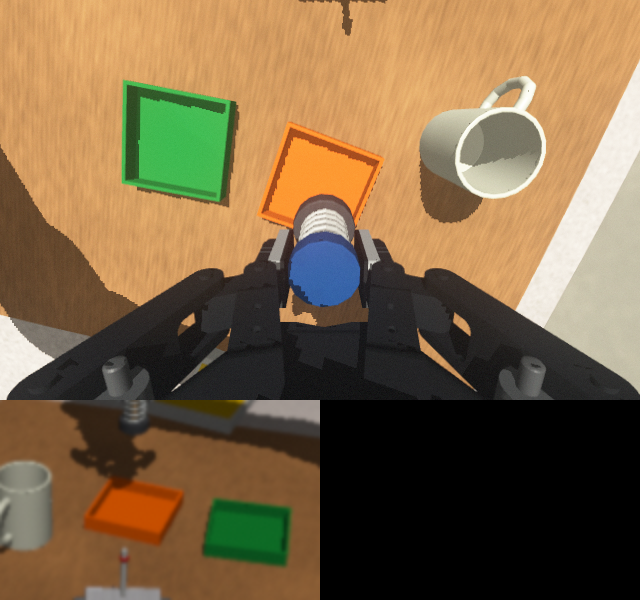

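The wrist view shows the orange rim corners at (289,123), (382,157) and (261,216). The mid-diagonal gives the tray centre, and the mug is clear to the right.

Run:
```python
from h import *
s=arm.sense()
P=np.array([onz("wrist",u,.022,s) for u in((289,123),(382,157),(261,216))]);print(P.round(4),np.linalg.norm(P[0]-P[1]),np.linalg.norm(P[0]-P[2]))
C=(P[1]+P[2])/2;print(C);cur=np.array([s["ee_pos"][0]+.0005,s["ee_pos"][1]-.0018,0])
print((R.from_quat(s["orientation"]).as_matrix().T@(C-cur))*1e3)
```

```text
[[ 0.551  -0.2201  0.022 ]
 [ 0.6558 -0.2292  0.022 ]
 [ 0.5433 -0.3284  0.022 ]] 0.10513114504166829 0.108594899309071
[ 0.59952441 -0.27877979  0.022     ]
[ -6.34882666  -4.4549768  -21.99937484]
```

Emit:
servo_tool([
  {"dp": [-5, -3.5, 30], "turn": 0},
  {"dp": [0, 0, 40], "turn": 0},
  {"dp": [0, 0, 35], "turn": 0},
  {"dp": [0, 0, 20], "turn": 0},
  {"dp": [0, 0, 8], "turn": 0},
  {"dp": [0, 0, 3], "turn": 0},
  {"dp": [0, 0, 0], "turn": 0},
  {"dp": [0, 0, 0], "turn": 0},
  {"dp": [0, 0, 0], "turn": 0},
])

```text
time_s: 18.42
ee_pos: [0.5999, -0.2762, 0.0668]
orientation: [0.61, 0.792, 0.0, 0.0]
force: [0.5, -0.3, -2.0]
grip_width: 0.0325
finger_force: 50.4
```

Emit:
servo_tool([
  {"dp": [0, 0, 1], "turn": 0},
  {"dp": [0, 0, 1], "turn": 0},
  {"dp": [0, 0, 1], "turn": 0},
  {"dp": [0, 0, 0], "turn": 0},
  {"dp": [0, 0, 0], "turn": 0},
])

```text
time_s: 19.05
ee_pos: [0.5996, -0.276, 0.0631]
orientation: [0.61, 0.792, 0.0, -0.0]
force: [0.5, -0.1, -1.5]
grip_width: 0.0325
finger_force: 50.4
```

Emit:
servo_tool([
  {"dp": [0, 0, 1], "turn": 0},
  {"dp": [0, 0, 0.7], "turn": 0},
  {"dp": [0, 0, 0], "turn": 0},
  {"dp": [0, 0, 0], "turn": 0},
  {"dp": [0, 0, 0], "turn": 0},
])

```text
time_s: 19.68
ee_pos: [0.5996, -0.276, 0.0614]
orientation: [0.61, 0.792, 0.0, -0.0]
force: [0.5, 0.1, -1.0]
grip_width: 0.0319
finger_force: 50.4
```

Emit:
servo_tool([
  {"dp": [0, 0, 0.5], "turn": 0},
  {"dp": [0, 0, 0], "turn": 0},
  {"dp": [0, 0, 0], "turn": 0},
  {"dp": [0, 0, 0], "turn": 0},
])

```text
time_s: 20.18
ee_pos: [0.5996, -0.276, 0.0609]
orientation: [0.61, 0.792, 0.0, -0.0]
force: [-0.1, -0.3, -1.5]
grip_width: 0.0321
finger_force: 50.4
```

Emit:
servo_tool([
  {"dp": [0, 0, 0.5], "turn": 0},
  {"dp": [0, 0, 0.5], "turn": 0},
  {"dp": [0, 0, 0], "turn": 0},
  {"dp": [0, 0, 0], "turn": 0},
  {"dp": [0, 0, 0], "turn": 0},
])

```text
time_s: 20.8
ee_pos: [0.5997, -0.276, 0.06]
orientation: [0.61, 0.792, 0.0, 0.0]
force: [-1.2, 0.1, 2.4]
grip_width: 0.0324
finger_force: 50.6
```

Contact made. I'll back off slightly, release and rise.

Emit:
servo_tool([
  {"dp": [0, 0, -0.5], "turn": 0},
  {"dp": [0, 0, 0], "turn": 0},
])

```text
time_s: 21.05
ee_pos: [0.5997, -0.276, 0.0605]
orientation: [0.61, 0.792, 0.0, 0.0]
force: [-0.3, 0.1, 1.9]
grip_width: 0.0326
finger_force: 50.6
```

Emit:
servo_tool([
  {"dp": [0, 0, 0], "turn": 0},
  {"dp": [0, 0, 0], "turn": 0},
  {"dp": [0, 0, 0], "turn": 0},
  {"dp": [0, 0, 0], "turn": 0},
  {"dp": [0, 0, 0], "turn": 0},
  {"dp": [0, 0, 0], "turn": 0},
], fingers=0.7)

```text
time_s: 21.8
ee_pos: [0.5995, -0.276, 0.0604]
orientation: [0.61, 0.792, 0.0, -0.0]
force: [-1.0, -0.2, -0.0]
grip_width: 0.0594
finger_force: 0.0
```

Emit:
servo_tool([
  {"dp": [0, 0, -10], "turn": 0},
  {"dp": [0, 0, -20], "turn": 0},
  {"dp": [0, 0, -40], "turn": 0},
  {"dp": [0, 0, -40], "turn": 0},
  {"dp": [0, 0, -40], "turn": 0},
  {"dp": [0, 0, 0], "turn": 0},
  {"dp": [0, 0, 0], "turn": 0},
  {"dp": [0, 0, 0], "turn": 0},
])

```text
time_s: 22.8
ee_pos: [0.599, -0.2758, 0.2096]
orientation: [0.61, 0.792, -0.0, -0.001]
force: [0.1, -0.3, -1.1]
grip_width: 0.0596
finger_force: 0.0
```

Run:
```python
from h import *
s,im=cap(.069,np.array([.6,-.277,0]),"pics/w9.png")
I=arm.grab_frame("side")
o=np.zeros((600,640,3),np.uint8);o[:400]=im;o[400:600,:320]=cv2.resize(I[100:200,280:440],(320,200))
cv2.imwrite("pics/c9.png",o[:,:,::-1])
```

```text
[ 0.59899918 -0.27584797  0.2095948 ] [-1.7993e+02 -6.0000e-02  1.0476e+02] [ 0.05077525 -0.31435696 -1.08422656] 22.8
```

View pics/c9.png

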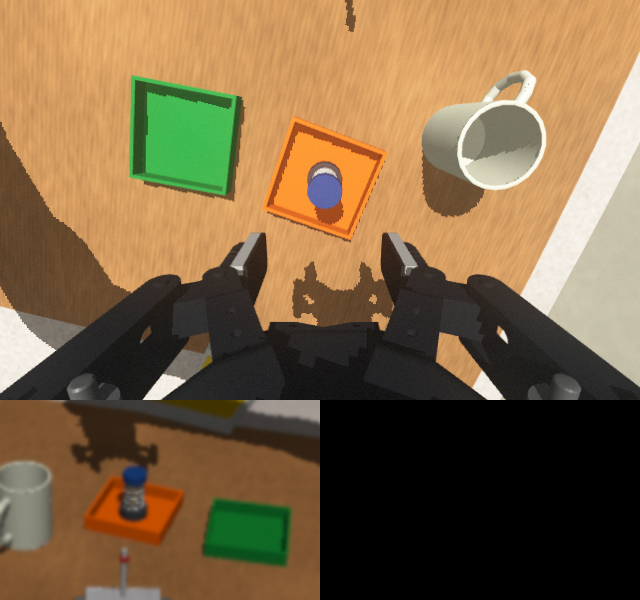

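The spring stands upright near the middle of the orange tray, at (325,182) in the wrist view, and the gripper is clear of it.

```bash
python3 -c "
from bench import arm
print(arm.close_job())"
```

```text
the job is handed in; nothing more can be done
None
```

I tested one spring: at the red band the tool read about 10 N and the needle stood in the orange (tired), so I set it upright near the middle of the orange tray and handed the job in at about 23 s; cap level was set from arm height and force, because no camera view showed cap and band clearly enough to check it directly.

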